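# Thread the towel hook through the eye of a wall board

## Task

Fit the loose curved steel towel hook to the eye of the wooden wall board that lies on the worktop: from the robot's right, lead its plain tip through the eye along the hook's own curve until the tip stands well out on the left, then let go so that the hook lies flat on the board, about half through. Take it again on the part that has come through, draw it round until the cross-bar at its tail comes up against the eye, and leave it lying flat on the board. Do not disturb the honey jar, the mug or the spice jar with the dark cap.

Things in the scene. Friction and masses are not known exactly. Their poses are not given: they have to be found in the camera images.
- board: Pale wooden wall board lying flat on its back, 210 (x) x 200 (y) x 12 mm, fixed, turned up to 20 degrees. Origin: middle of the underside, just where the hook's arc centre belongs when the hook passes through the middle of the eye. x points from there to the eye, 65 mm away (roughly away from the robot); y is the way the hook passes through the eye (roughly to the robot's left); z up.
- eye (a point): Middle of the opening of the steel eye (upright closed staple on the board) at the bar height of a hook lying there, 19 mm above the worktop; board's axes, the hook passes along +y. 10 mm round bar; opening 30 mm wide (x), 31 mm high above the board (27 mm at 11 mm off the middle); outside 50 mm wide, 10 mm thick (y), top 41 mm above the board.
- hook: Loose towel hook of 14 mm round steel bar, about 200 g: a plain 165 degree arc, centreline radius 65 mm. At the start it lies flat on the worktop at the right. Origin: arc centre, at the underside. x points to the middle of the arc, z up; seen from above the tail is at -82.5 and the tip at +82.5 degrees from x. Turning it anticlockwise about the origin carries it tip first.
- hook_tip (a point): Centre of the rounded end of the bar that goes through the eye first (on the bar's axis; the round end reaches 7 mm further). Same axes as the hook.
- hook_tail (a point): Tail end of the bar's axis, the middle of the cross-bar: 14 mm round bar, 52 mm long, lying radially in the plane of the hook, too wide for the eye. When it touches the eye squarely this point is 12 mm before the eye's middle (y = -12 mm in the eye's axes). Same axes as the hook.
- hook_mid (a point): Middle of the arc on the bar's axis. Same axes as the hook.
- hook_center (a point): Centre of the arc at the height of the bar's axis (7 mm above the underside). Same axes as the hook.
- honey_jar: Glass honey jar with a lid, 72 mm wide, 102 mm high, a bystander standing beyond the hook. Origin: centre of its underside, z up.
- mug: White mug with a handle, 92 x 127 x 95 mm, a bystander standing at the left. Origin: centre of its underside, z up.
- spice_jar: Spice jar with a dark cap, 44 mm wide, 96 mm high, a bystander at the left. Origin: centre of its underside, z up.
Things that resemble listed ones, but are neither listed nor needed, are in the scene too. Of the things that look like the hook, the smallest one is meant.

How it is judged (in metres and radians):
On the way, in this order (a step that is already met when the one before it is completed fails the run):
1. The hook lies flat on the board, let go and at rest, part-way through the eye: its tip stands out at least 25 mm past the eye and its tail is at least 30 mm before it (angle between hook's own z axis and vertical below 0.17 rad and z of hook_center in the frame of eye between -0.006 and 0.008 m and horizontal distance between hook_center and eye between 0.045 and 0.085 m and contact force between the fingers and hook below 0.05 N and linear speed of hook below 0.02 m/s and angular speed of hook below 0.2 rad/s and y of hook_tip in the frame of eye above 0.025 m and y of hook_tail in the frame of eye below -0.03 m and x of hook_center in the frame of eye below -0.03 m), for 0.2 s.
2. The hook, still through the eye, is held by the fingers on the side that has come through (grasp point at least 12 mm past the eye) (y of the grasp point in the frame of eye above 0.012 m and contact force between the fingers and hook above 1 N and y of hook_tip in the frame of eye above 0.025 m and y of hook_tail in the frame of eye below -0.03 m and x of hook_center in the frame of eye below -0.03 m), for 0.1 s.
At the end, for the whole second after the job is handed in: The hook lies flat on the board (within 10 degrees), through the eye from the -y side, released and at rest, its cross-bar against the eye: tail point at most 24 mm before the eye's middle and 20 mm off its centreline, middle of the arc 30 mm or more past the eye. Bystanders undisturbed (angle between hook's own z axis and vertical below 0.17 rad and z of hook_center in the frame of eye between -0.006 and 0.008 m and horizontal distance between hook_center and eye between 0.045 and 0.085 m and contact force between the fingers and hook below 0.05 N and linear speed of hook below 0.02 m/s and angular speed of hook below 0.2 rad/s and y of hook_tail in the frame of eye between -0.024 and -0.005 m and x of hook_tail in the frame of eye between -0.02 and 0.02 m and y of hook_mid in the frame of eye above 0.03 m); the robot touches nothing.
It fails at once if the honey jar is pushed more than 30 mm or tipped (distance of honey_jar from where it was at the start of the episode above 0.03 m or angle between honey_jar's own z axis and vertical above 0.4 rad).
It fails at once if the mug is pushed more than 30 mm or tipped (distance of mug from where it was at the start of the episode above 0.03 m or angle between mug's own z axis and vertical above 0.4 rad).
It fails at once if the spice jar is pushed more than 30 mm or tipped (distance of spice_jar from where it was at the start of the episode above 0.03 m or angle between spice_jar's own z axis and vertical above 0.4 rad).
It also fails if it takes over 53 s, if anything falls off the work surface, if the arm or the gripper's body presses on something with over 40 N, if the wrist force passes 120 N, or if a joint passes its speed limit or range.

## Robot

A 6-joint arm with a two-finger parallel gripper is mounted at the origin on the work surface; the furniture and walls round the work are solid. World frame = base frame: x ahead of the robot, y to its left, z up, the work surface at z = 0. Lengths are in mm, angles in rad, forces in N, time in s.
With the tool pointing down it reaches from about 350 to 850 mm from the base axis. Payload 8.1 kg.
Tool frame: the origin (TCP) lies on the mounting face of the last link; the fingertips stand ctrl.tips_ahead ahead of it and the grasp point (between the pads) lies 155 mm ahead of it (ctrl.tips_ahead is the distance from the TCP to the fingertips, in mm); z points along the fingers, y is the line along which they close (so a half turn about z gives the same grasp; the last joint's range is limited). The gripper opens to 85 mm and grips with 20 to 120 N. Pads are 22 mm wide; open, the fingers measure 114 mm over their backs; the gripper's body (76 mm by 85 mm) begins 54 mm behind the grasp point. The pads swing forward as they close: fully open they stand 13 mm farther back than shut.
Start: joints at [1.089, 0.13, 1.488, -0, 1.523, -0.085], TCP at [231.861, 553.396, 404.692] pointing down, gripper open.
Joint ranges: [-2.96, 2.96], [-0.89, 2.26], [0.02, 2.5], [-1.34, 4.48], [0, 2.73], [-2.66, 2.66]. Speed limits (rad/s): [2.39, 2.39, 2.79, 3.14, 3.14, 3.14].

## Interface

Orientations are given as a 3x3 rotation matrix whose columns are the frame's x, y, z axes.
In Python, from plant import ctrl gives the robot as it stands.
- The arm moves only by the tool servo_tool, never from a script. Its argument "increments" is text: rows parted by semicolons, each of 5 numbers parted by spaces: the shift along the tool's x, y, z in cm, then the turn about the tool's z in rad, then the opening, from -1 (shut) to 1 (fully open). In form: x y z yaw hand; .... A call has 1 to 10 rows; each row is the pose to reach, as a shift and turn from the pose commanded when the call began, along the tool's axes at that moment; what a row does not reach only later rows make up. A row lasts 1/10 s, in which the tool goes at most 50 mm and 8.59 degrees, less where a joint would pass 70% of its speed; a pose out of reach is approached as far as the arm can. A call with a gripper value outside its range is refused whole. The fingers move at their own pace and stop on an object; "grip_force" is the grip in N (left out, the last holds). Time passes only in rows, so rows that repeat a pose let the fingers close. It gives the time, the measured TCP pose, the force, the opening and the grip force at its end, in the units of the state.
- ctrl.observe(): the state, without advancing time (a new reading comes with each control period).
- ctrl.read_camera(name): name is "scene" or "side" or "wrist"; returns the picture (480x640x3 uint8, red, green, blue); there is no depth.
- ctrl.get_calibration(name): a dict with "intrinsics" (3x3 intrinsics, pixels), "distortion" ([k1, k2, p1, p2, k3] as OpenCV has them; the pictures are not rectified), "rvec" (rotation vector, rad) and "tvec" (3), from world to camera coordinates, as OpenCV has them. Camera axes: x right, y down, z forward; pixel columns grow to the right and rows downward; lengths in mm; the calibration is good to about 2 mm. A picture is of the moment at which its call begins: read the wrist's pose just before it. get_calibration takes no time and is no camera call; for the wrist camera it gives the pose at the moment of the call.
- ctrl.finish_job(): hands the job in; it is judged then, once.
The state is a dict: "time": time; "joint_positions": joint angles; "qvel": joint speeds; "joint_efforts": joint torques, N m; "tcp_pos": TCP position; "eef_rot": TCP orientation; "force": force on the tool from outside, world axes, zero at the start; "ft_torque": the same for the moment, N m; "gripper_width": finger opening in mm; "grasp_force": force on a finger pad.
Only numpy, scipy, OpenCV 4.12 (cv2) and the standard library are available. Lean on these libraries where they do the work, as an engineer would, in place of code of your own. Each camera call takes 0.05 s, during which the arm holds its last target. There are 200 camera calls.

## Working session

There is one attempt and no reset: what is moved stays moved. The work goes in short steps, Python scripts to look and compute and a tool call to move; the robot and the scene stay as the last step left them, time stands still between calls to the robot, and variables do not carry over. Pictures are saved under pics/ and viewed, at most 10 in all, crops included, and the job is handed in when it is done.

Besides the shell and the picture viewer there is one more tool, called after "Call:" by a JSON object that holds its "name" and its "arguments", one argument or row to a line. servo_tool: Moves the arm, as the interface text tells. Its arguments: {"type":"object","properties":{"increments":{"type":"string"},"grip_force":{"type":"number"}},"required":["increments"]}

```bash
ls; mkdir -p pics; python3 - <<'E'
from plant import ctrl
import cv2
print(ctrl.observe(), ctrl.tips_ahead)
for n in("scene","side"):
    cv2.imwrite(f"pics/{n}0.png",ctrl.read_camera(n)[:,:,::-1]); c=ctrl.get_calibration(n); print(n,c)
E
```

```text
pics
{'time': 0.0, 'joint_positions': array([ 1.08857796e+00,  1.31180440e-01,  1.48926737e+00, -1.46074287e-05,
        1.52301925e+00, -8.54116689e-02]), 'qvel': array([0.00142407, 0.0003689 , 0.00019854, 0.00041649, 0.00021764,
       0.00023382]), 'joint_efforts': array([-1.80516148e-03, -5.69405973e+01, -5.00557387e+01, -2.90389371e-04,
        1.49467302e-02, -2.00429395e-05]), 'tcp_pos': array([231.76694798, 553.18114871, 403.63916605]), 'eef_rot': array([[-9.22300040e-01,  3.86473676e-01, -8.56319222e-04],
       [ 3.86474598e-01,  9.22298544e-01, -1.66742778e-03],
       [ 1.45365029e-04, -1.86881433e-03, -9.99998243e-01]]), 'force': array([ 0.17647628, -0.57751367, -0.10497936]), 'ft_torque': array([-0.00253911,  0.01280147,  0.04462228]), 'grasp_force': 0.0, 'gripper_width': 85.6591955183709} 173.4
scene {'intrinsics': array([[497.16388108,   0.        , 317.74884733],
       [  0.        , 497.16388108, 234.72366573],
       [  0.        ,   0.        ,   1.        ]]), 'distortion': array([-0.02196585,  0.        ,  0.        ,  0.        ,  0.        ]), 'rvec': array([ 1.08815776, -2.1058859 ,  1.21040609]), 'tvec': array([348.20959237, 219.54052535, 831.81037116])}
side {'intrinsics': array([[507.45079341,   0.        , 322.08440707],
       [  0.        , 507.45079341, 238.42993909],
       [  0.        ,   0.        ,   1.        ]]), 'distortion': array([0.02700664, 0.        , 0.        , 0.        , 0.        ]), 'rvec': array([ 2.08081955, -0.60875123,  0.31878225]), 'tvec': array([-351.5498049 ,  220.6887105 , 1175.17174746])}
```

View pics/scene0.png

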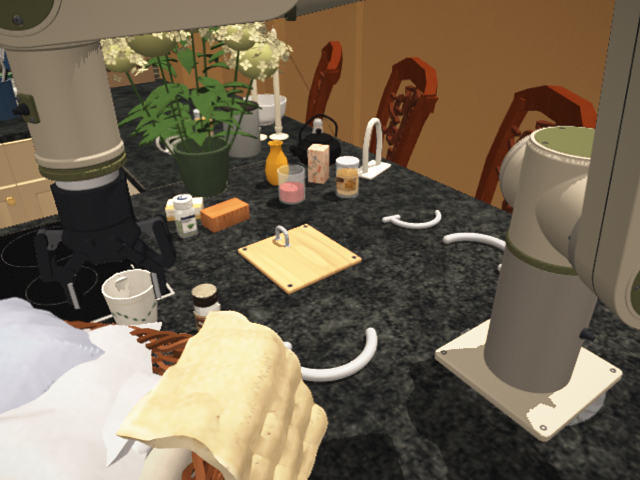

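View pics/side0.png

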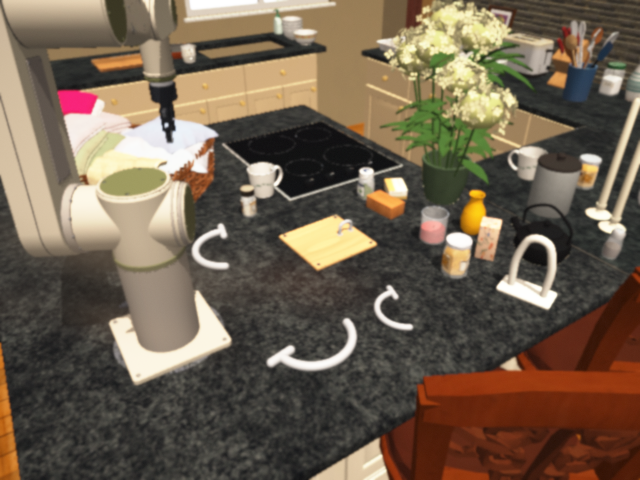

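Candidates for the hook (side image): A (393,308), scene (415,220); B (315,345), clearly bigger, scene (475,240); C (210,247), at the left, scene (345,360). A is the smallest and lies at the right, so I choose it. Next I check it in metric top views.

```bash
cat > h.py <<'E'
import numpy as np, cv2
from plant import ctrl
def pix2w(n,uv,z,c=None):
    c=c or ctrl.get_calibration(n); K,d=c["intrinsics"],c["distortion"]
    R=cv2.Rodrigues(c["rvec"])[0]; t=np.array(c["tvec"]).ravel()
    p=cv2.undistortPoints(np.array(uv,float).reshape(-1,1,2),K,d).reshape(-1,2)
    r=np.c_[p,np.ones(len(p))]@R; o=-R.T@t
    return o+r*((z-o[2])/r[:,2])[:,None]
def w2pix(n,P,c=None):
    c=c or ctrl.get_calibration(n)
    return cv2.projectPoints(np.array(P,float).reshape(-1,1,3),c["rvec"],c["tvec"],c["intrinsics"],c["distortion"])[0].reshape(-1,2)
def top(img,n,x0,x1,y0,y1,z,s,c=None):
    # picture: up = +x, left = +y ; s px per mm
    X,Y=np.meshgrid(np.arange(x1,x0,-1/s),np.arange(y1,y0,-1/s),indexing="ij")
    uv=w2pix(n,np.stack([X,Y,0*X+z],-1),c).reshape(*X.shape,2).astype(np.float32)
    return cv2.remap(img,uv[...,0],uv[...,1],cv2.INTER_LINEAR)
E
python3 - <<'E'
from h import *
print(pix2w("side",[[391,293],[377,310],[410,327],[280,242],[322,266],[376,241],[335,217],[345,230],[458,275],[263,195],[250,214]],7).round())
print(pix2w("scene",[[390,219],[438,214],[291,289],[360,260],[306,226],[239,252],[282,245],[347,195]],7).round())
E
```

```text
[[ 516. -168.    7.]
 [ 447. -200.    7.]
 [ 475. -288.    7.]
 [ 392.  190.    7.]
 [ 431.   24.    7.]
 [ 629.   42.    7.]
 [ 605.  221.    7.]
 [ 588.  141.    7.]
 [ 711. -205.    7.]
 [ 481.  476.    7.]
 [ 388.  384.    7.]]
[[ 516. -161.    7.]
 [ 462. -280.    7.]
 [ 408.  207.    7.]
 [ 410.   24.    7.]
 [ 613.   34.    7.]
 [ 601.  227.    7.]
 [ 569.  131.    7.]
 [ 695. -161.    7.]]
```

```bash
python3 - <<'E'
from h import *
a=[]
for n,z in(("scene",7),("side",7)):
    img=cv2.imread(f"pics/{n}0.png")
    h=top(img,n,410,560,-330,-130,z,2); b=top(img,n,380,660,0,240,12,1.6)
    h=cv2.copyMakeBorder(h,0,0,0,0,cv2.BORDER_CONSTANT)
    a.append(np.hstack([cv2.resize(b,None,fx=300/b.shape[0],fy=300/b.shape[0]),h]))
    print(b.shape,h.shape)
o=np.vstack(a); print(o.shape); cv2.imwrite("pics/top0.png",o)
E
```

```text
(448, 384, 3) (300, 400, 3)
(448, 384, 3) (300, 400, 3)
(600, 657, 3)
```

View pics/top0.png

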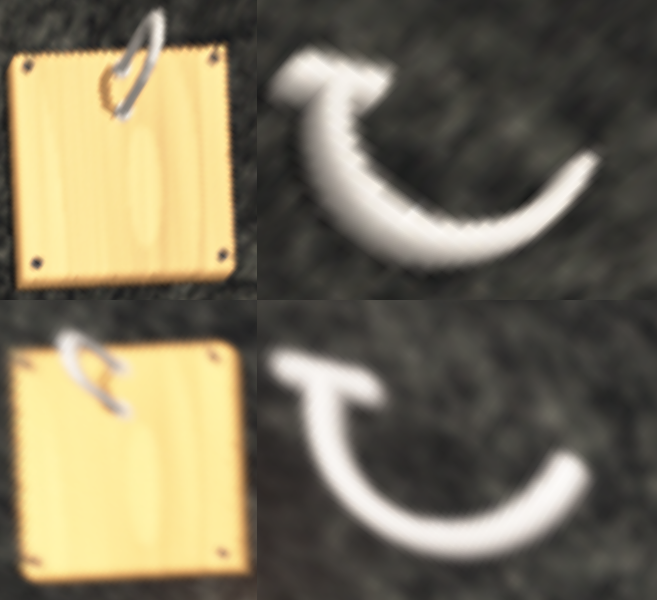

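The metric top views confirm hook A, with its cross-bar near (326,380) and its tip near (575,468) in the side half. From these, the hook centre is about (506,-229) with phi about 160°. The board origin is about (511,124) with psi about 0.04, so the eye is about (576,126). First I move over the board for a closer look.

Call:
{"name": "servo_tool", "arguments": {
  "increments": "-36.8 -31.5 0 0.9 1;-36.8 -31.5 0 0.9 1;-36.8 -31.5 0 0.9 1;-36.8 -31.5 0 0.9 1;-36.8 -31.5 0 0.9 1;-36.8 -31.5 0 0.9 1;-36.8 -31.5 0 0.9 1;-36.8 -31.5 0 0.9 1;-36.8 -31.5 0 0.9 1;-36.8 -31.5 0 0.9 1",
  "grip_force": 80
}}

```text
time: 1.1
tcp_pos: [450.2, 117.9, 404.5]
eef_rot: [[-0.269, 0.963, 0.0], [0.963, 0.269, -0.001], [-0.001, -0.0, -1.0]]
force: [0.2, -0.0, -0.3]
gripper_width: 85.2
grasp_force: 0.0
```

```bash
cat >> h.py <<'E'
def yang(s): R=s["eef_rot"]; return np.arctan2(R[1,1],R[0,1])
def inc(targets,s=None,p0=None):
    # targets: rows of grasp-point x,y,z(mm), yang -> rows x y z(cm) turn
    s=s or ctrl.observe(); R=s["eef_rot"]; p=s["tcp_pos"] if p0 is None else p0
    for x,y,z,a in targets:
        d=R.T@(np.array([x,y,z+155])-p)/10
        t=-((a-yang(s)+np.pi)%(2*np.pi)-np.pi)
        print("%.1f %.1f %.1f %.2f"%(*d,t))
def st():
    s=ctrl.observe(); print("t%.2f tcp"%s["time"],s["tcp_pos"].round(1),"yang %.3f"%yang(s),"q6 %.2f"%s["joint_positions"][5],"q",s["joint_positions"].round(2),"F",s["force"].round(1),"w %.1f g %.1f"%(s["gripper_width"],s["grasp_force"]),ctrl.tips_ahead); return s
E
python3 - <<'E'
from h import *
s=st(); c=ctrl.get_calibration("wrist"); img=ctrl.read_camera("wrist")[:,:,::-1].copy(); cv2.imwrite("pics/w1.png",img)
np.savez("w1",**c)
R=cv2.Rodrigues(c["rvec"])[0]; print(-R.T@np.ravel(c["tvec"]),R[2])
inc([(460,-183,180,-.777)],s)
E
```

```text
t1.10 tcp [450.2 117.9 404.5] yang 0.272 q6 -0.13 q [ 0.15 -0.24  1.85 -0.    1.54 -0.13] F [ 0.2 -0.  -0.3] w 85.2 g 0.0 173.4
[429.73748934 191.27945888 374.71458516] [ 0.08037041 -0.28903238 -0.95393966]
-29.2 -7.1 7.0 1.05
```

View pics/w1.png

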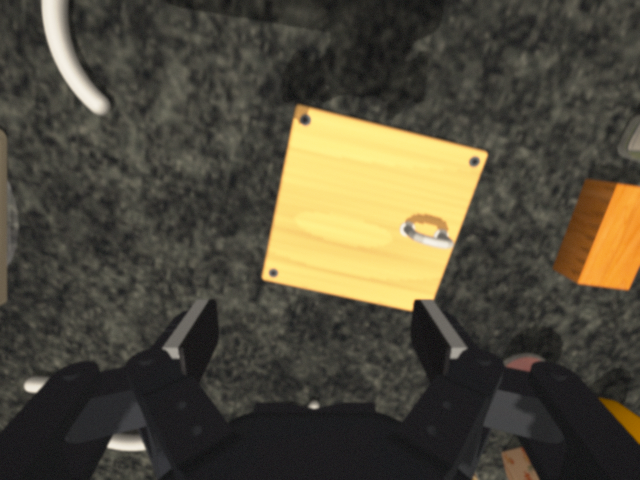

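The wrist view shows the board with screws at (305,119), (475,161) and (273,272), the fourth hidden under the eye's shadow area. The eye's feet are near (407,231) and (445,243).

```bash
python3 - <<'E'
from h import *
c=dict(np.load("w1.npz"))
p=pix2w("wrist",[[305,119],[475,161],[273,272],[407,230],[445,243],[300,104],[487,152],[263,281],[432,311]],12,c)[:,:2]; print(p.round(1))
print("ctr screws",(p[1]+p[2])/2,"ctr corners",p[5:].mean(0),(p[5]+p[8])/2,(p[6]+p[7])/2)
for a,b in((0,1),(5,6),(7,8)): d=p[b]-p[a]; print(np.arctan2(d[1],d[0]))
for a,b in((2,0),(7,5),(8,6)): d=p[b]-p[a]; print(np.arctan2(d[1],d[0])-np.pi/2,np.linalg.norm(d))
E
```

```text
[[416.2 203.8]
 [601.9 212. ]
 [424.2  29.4]
 [558.6 120.4]
 [606.2 117.6]
 [407.6 216.3]
 [610.4 224.1]
 [415.4  14.9]
 [624.5  31.4]]
ctr screws [513.05539308 120.68468856] ctr corners [514.46024964 121.66441272] [516.0124849  123.86691566] [512.90801437 119.46190979]
0.04416916371766037
0.038264079655082786
0.07912776947387262
0.04579477108291652 174.59309915727115
0.038977464284488006 201.56484132331408
0.07288887628981877 193.11449715731007
```

Call:
{"name": "servo_tool", "arguments": {
  "increments": "-27.5 -7.0 6.5 1.05 1;-27.5 -7.0 6.5 1.05 1;-27.5 -7.0 6.5 1.05 1;-27.5 -7.0 6.5 1.05 1;-27.5 -7.0 6.5 1.05 1;-27.5 -7.0 6.5 1.05 1;-27.5 -7.0 6.5 1.05 1;-27.5 -7.0 6.5 1.05 1;-27.5 -7.0 6.5 1.05 1"
}}

```text
time: 2.05
tcp_pos: [456.5, -162.7, 339.5]
eef_rot: [[0.697, 0.717, -0.0], [0.717, -0.697, 0.0], [0.0, -0.001, -1.0]]
force: [0.4, -0.5, -0.4]
gripper_width: 85.2
grasp_force: 0.0
```

```bash
python3 - <<'E'
from h import *
s=st(); c=ctrl.get_calibration("wrist"); img=ctrl.read_camera("wrist")[:,:,::-1].copy(); cv2.imwrite("pics/w2.png",img)
np.savez("w2",**c)
E
```

```text
t2.05 tcp [ 456.5 -162.7  339.5] yang -0.771 q6 0.32 q [-0.45 -0.15  1.88  0.    1.41  0.32] F [ 0.4 -0.5 -0.4] w 85.2 g 0.0 173.4
```

View pics/w2.png

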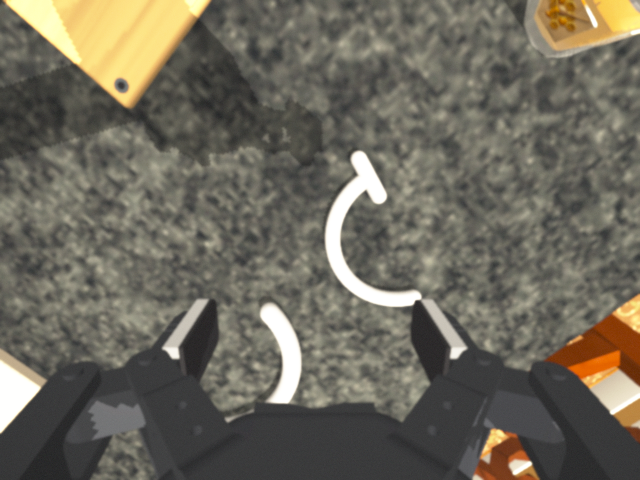

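The wrist view shows the small hook with its cross-bar at (358,157)-(380,198), its arc through (333,240) and its tip at (415,297). I fit the pose from its mask.

```bash
cat >> h.py <<'E'
from scipy.optimize import least_squares
def fithook(img,n,c,seed,z,guess,thr=175):
    m=(img.min(2)>thr).astype(np.uint8); _,lab=cv2.connectedComponents(m)
    v,u=np.nonzero(lab==lab[seed[1],seed[0]]); print("px",len(u),u.min(),u.max(),v.min(),v.max())
    P=pix2w(n,np.c_[u,v],z,c)[:,:2]
    a=np.radians(np.linspace(-82.5,82.5,120)); M=np.r_[65*np.c_[np.cos(a),np.sin(a)], np.c_[np.linspace(46,84,30)-0.,np.zeros(30)]@np.array([[np.cos(a[0]),np.sin(a[0])],[0,0]])]
    from scipy.spatial import cKDTree
    def f(q):
        r=np.array([[np.cos(q[2]),-np.sin(q[2])],[np.sin(q[2]),np.cos(q[2])]]); W=M@r.T+q[:2]
        return np.r_[cKDTree(W).query(P)[0]/len(P)**.5, cKDTree(P).query(W)[0]/len(W)**.5]
    s=least_squares(f,guess,diff_step=1e-4,x_scale=[10,10,.1]); print("fit",s.x.round(3),"rms",(2*s.cost)**.5); return s.x
E
python3 - <<'E'
from h import *
h=fithook(cv2.imread("pics/w2.png"),"wrist",dict(np.load("w2.npz")),(333,240),7,[506,-229,2.8])
al=np.radians(-25); g=h[2]+al
gx,gy=h[0]+65*np.cos(g),h[1]+65*np.sin(g); print(gx,gy,g)
inc([(gx,gy,60,g-np.pi),(gx,gy,21,g-np.pi)])
E
```

```text
px 3610 325 420 151 306
fit [ 503.7   -231.979    2.764] rms 4.3381573052507525
459.07184003637747 -184.7208867849824 2.3275906704194504
-1.4 1.7 12.5 0.04
-1.4 1.7 16.4 0.04
```

Call:
{"name": "servo_tool", "arguments": {
  "increments": "-1.4 1.7 5 0.04 0.1;-1.4 1.7 10 0.04 0.1;-1.4 1.7 12.5 0.04 0.1;-1.4 1.7 14.5 0.04 0.1;-1.4 1.7 15.6 0.04 0.1;-1.4 1.7 16.3 0.04 0.1;-1.4 1.7 16.3 0.04 -0.6;-1.4 1.7 16.3 0.04 -1;-1.4 1.7 16.3 0.04 -1;-1.4 1.7 16.3 0.04 -1",
  "grip_force": 90
}}

```text
time: 3.1
tcp_pos: [459.7, -185.2, 178.4]
eef_rot: [[0.728, 0.685, 0.002], [0.685, -0.728, -0.001], [0.001, 0.002, -1.0]]
force: [-2.4, 2.7, 7.0]
gripper_width: 11.3
grasp_force: 87.9
```

```bash
python3 - <<'E'
from h import *
s=st()
E
```

```text
t3.10 tcp [ 459.7 -185.2  178.4] yang -0.816 q6 0.33 q [-0.49  0.09  1.97  0.    1.08  0.33] F [-2.4  2.7  7. ] w 11.3 g 87.9 173.4
```

Width 11.3 mm suggests the pads hold the bar above its centre. I regrip a little lower.

Call:
{"name": "servo_tool", "arguments": {
  "increments": "0 0 0 0 -0.5;0 0 0 0 -0.4;0 0 0.2 0 -0.4;0 0 0.35 0 -0.4;0 0 0.35 0 -0.4;0 0 0.35 0 -1;0 0 0.35 0 -1;0 0 0.35 0 -1;0 0 0.35 0 -1"
}}

```text
time: 4.0
tcp_pos: [459.3, -185.1, 174.1]
eef_rot: [[0.728, 0.685, 0.001], [0.685, -0.728, -0.0], [0.0, 0.001, -1.0]]
force: [-2.7, 1.3, 8.9]
gripper_width: 11.9
grasp_force: 88.0
```

```bash
python3 - <<'E'
from h import *
s=st()
E
```

```text
t4.00 tcp [ 459.3 -185.1  174.1] yang -0.816 q6 0.33 q [-0.49  0.1   1.97  0.    1.07  0.33] F [-2.7  1.3  8.9] w 11.9 g 88.0 173.4
```

```bash
python3 - <<'E'
from h import *
cx,cy,psi=512.5,122,.044
g=psi-np.radians(127); print(g)
inc([(459.3,-185.1,60,2.326-np.pi),(cx+65*np.cos(g),cy+65*np.sin(g),105,g-np.pi)])
E
```

```text
-2.1725681500327987
0.0 0.0 -4.1 -0.00
18.6 -17.3 -8.6 -1.78
```

Call:
{"name": "servo_tool", "arguments": {
  "increments": "0 0 -2 0 -1;0 0 -5 0 -1;0 0 -8.6 0 -1;3 -3 -8.6 -0.2 -1;6 -6 -8.6 -0.4 -1;9 -8.5 -8.6 -0.6 -1;12 -11 -8.6 -0.8 -1;15 -14 -8.6 -1.0 -1;18 -17 -8.6 -1.2 -1;18.6 -17.3 -8.6 -1.4 -1"
}}

```text
time: 5.0
tcp_pos: [475.0, 72.3, 258.3]
eef_rot: [[-0.241, 0.97, -0.002], [0.97, 0.241, 0.001], [0.002, -0.001, -1.0]]
force: [0.5, -0.1, -3.2]
gripper_width: 11.9
grasp_force: 87.6
```

Call:
{"name": "servo_tool", "arguments": {
  "increments": "0 0 0 -0.15 -1;0 0 0 -0.3 -1;0 0 0 -0.4 -1;0 0 0 -0.4 -1;0 0 0 -0.4 -1"
}}

```text
time: 5.5
tcp_pos: [475.6, 68.5, 258.6]
eef_rot: [[-0.59, 0.808, -0.001], [0.808, 0.59, -0.0], [0.001, -0.001, -1.0]]
force: [-0.5, -0.2, -2.4]
gripper_width: 11.9
grasp_force: 87.7
```

```bash
python3 - <<'E'
from h import *
s=st()
a=[]
for n in("scene","side"):
    i=ctrl.read_camera(n)[:,:,::-1].copy(); cv2.imwrite(f"pics/{n}1.png",i); u=w2pix(n,[[530,90,60]])[0].astype(int); print(u)
    x=max(u[0]-100,0);y=max(u[1]-90,0); a.append(cv2.resize(i[y:y+180,x:x+200],None,fx=2,fy=2,interpolation=cv2.INTER_CUBIC)); print(x,y)
i=ctrl.read_camera("wrist")[:,:,::-1]; cv2.imwrite("pics/w3.png",i)
np.savez("w3",**ctrl.get_calibration("wrist"))
cv2.imwrite("pics/c1.png",np.hstack(a))
E
```

```text
t5.50 tcp [475.6  68.5 258.6] yang 0.631 q6 -0.59 q [ 0.04 -0.07  1.97 -0.    1.24 -0.59] F [-0.5 -0.2 -2.4] w 11.9 g 87.7 173.4
[304 226]
204 136
[338 228]
238 138
```

View pics/c1.png

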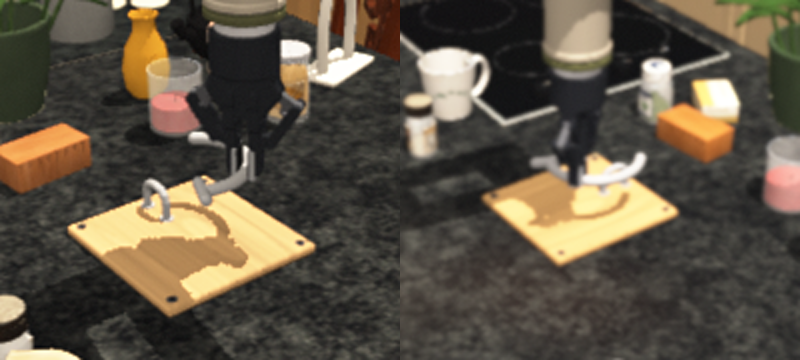

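```bash
python3 - <<'E'
from h import *
tx,ty,tz,ya=475.6,68.5,258.6,.631
g=ya+np.pi; phi=g+np.radians(25); c=np.array([tx-65*np.cos(g),ty-65*np.sin(g)]); z=tz-167
def pt(a,r=65): return [c[0]+r*np.cos(phi+np.radians(a)),c[1]+r*np.sin(phi+np.radians(a)),z]
P=[pt(a) for a in range(-82,89,5)]; B=[pt(-82.5,r) for r in(39,52,65,78,91)]
a=[]
for n,o in(("scene",(204,136)),("side",(238,138)),("wrist",(0,0))):
    i=cv2.imread(f"pics/{n}1.png" if n!="wrist" else "pics/w3.png"); cal=dict(np.load("w3.npz")) if n=="wrist" else None
    k=4 if n!="wrist" else 1
    j=i[o[1]+(20 if k==4 else 0):,o[0]+(60 if k==4 else 0):][:75,:100] if k==4 else i
    j=cv2.resize(j,None,fx=k,fy=k,interpolation=cv2.INTER_CUBIC)
    for q,col in((P,(0,0,255)),(B,(255,0,0))):
        for u in w2pix(n,q,cal):
            v=(u-np.array([o[0]+60,o[1]+20]))*k if k==4 else u
            cv2.circle(j,tuple(int(t) for t in v),2,col,-1)
    a.append(j)
s=np.hstack(a[:2]); w=cv2.resize(a[2],(400,300)); s=np.vstack([s,np.hstack([w,np.zeros((300,400,3),np.uint8)])]); print(s.shape); cv2.imwrite("pics/c2.png",s)
E
```

```text
(600, 800, 3)
```

View pics/c2.png

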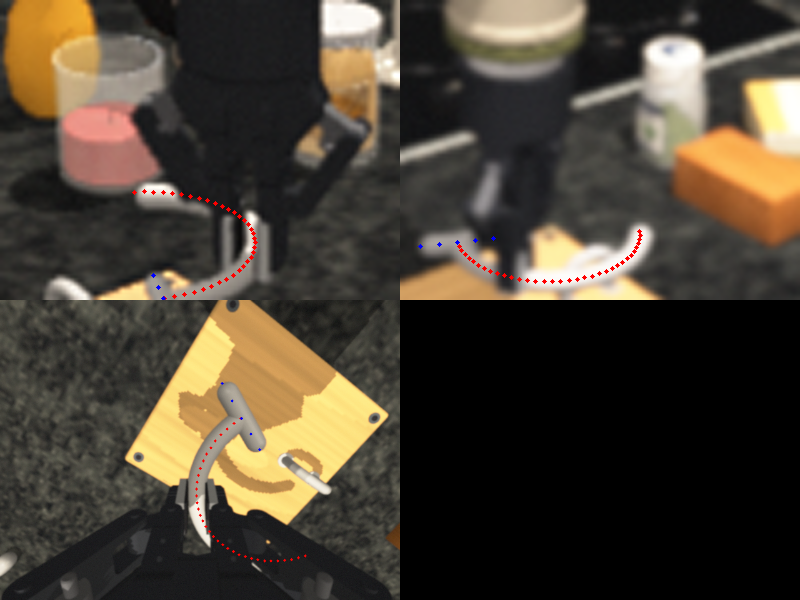

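The overlay shows the held hook level and matching the model within about 2 mm in the scene and side views. In the wrist view (half scale), the screws are at (232,305), (374,418) and (139,457), and the eye at (287,461)-(328,490). I cross-check the board from this view and compute the threading path.

```bash
cat >> h.py <<'E'
CX,CY,PSI=512.5,122,.044
def arc(phis,tz,al=-25,off=np.pi,s=None):
    # phis deg relative to psi, about board origin; tz TCP heights
    T=[]
    for p,z in zip(phis,np.broadcast_to(tz,len(phis))):
        g=PSI+np.radians(p+al); T.append((CX+65*np.cos(g),CY+65*np.sin(g),z-155,g-off))
    inc(T,s)
E
python3 - <<'E'
from h import *
p=pix2w("wrist",np.array([[232,5],[374,118],[139,157],[287,161],[322,189]])*1.6,12,dict(np.load("w3.npz")))[:,:2]; print(p.round(1)); print((p[1]+p[2])/2)
d=p[1]-p[0];print(np.arctan2(d[1],d[0])); d=p[0]-p[2]; print(np.arctan2(d[1],d[0])-np.pi/2)
arc([-102]*2,[220,191]); 
E
```

```text
[[415.9 204.3]
 [600.9 213.3]
 [424.5  30.3]
 [560.3 123.9]
 [617.8 122.7]]
[512.70631793 121.80355496]
0.04891627016496151
0.049137218187321086
-0.0 -0.0 3.9 -0.34
-0.0 -0.0 6.8 -0.34
```

Call:
{"name": "servo_tool", "arguments": {
  "increments": "0 0 1 -0.15 -1;0 0 2.5 -0.3 -1;0 0 4 -0.34 -1;0 0 5.5 -0.34 -1;0 0 6.5 -0.34 -1;0 0 6.8 -0.34 -1;0 0 6.8 -0.34 -1"
}}

```text
time: 6.35
tcp_pos: [475.7, 68.5, 190.9]
eef_rot: [[-0.827, 0.562, -0.001], [0.562, 0.827, -0.0], [0.001, -0.001, -1.0]]
force: [-0.0, 0.8, -1.6]
gripper_width: 11.7
grasp_force: 87.6
```

```bash
python3 - <<'E'
from h import *
st(); arc([-98,-94,-90,-86,-82,-78,-74,-70,-70],191)
a=[]
for n in("scene","side"):
    i=ctrl.read_camera(n)[:,:,::-1]; cv2.imwrite(f"pics/{n}2.png",i); u=w2pix(n,[[550,100,20]])[0].astype(int)
    a.append(cv2.resize(i[u[1]-60:u[1]+60,u[0]-50:u[0]+50],None,fx=4,fy=4,interpolation=cv2.INTER_CUBIC))
cv2.imwrite("pics/c3.png",np.hstack(a))
E
```

```text
t6.35 tcp [475.7  68.5 190.9] yang 0.973 q6 -0.94 q [ 0.04  0.03  2.01 -0.    1.1  -0.94] F [-0.   0.8 -1.6] w 11.7 g 87.6 173.4
-0.5 0.0 -0.0 -0.07
-0.9 0.1 -0.0 -0.14
-1.4 0.1 -0.0 -0.21
-1.8 0.2 -0.0 -0.27
-2.2 0.4 -0.0 -0.34
-2.6 0.5 -0.0 -0.41
-3.1 0.7 -0.0 -0.48
-3.5 1.0 -0.0 -0.55
-3.5 1.0 -0.0 -0.55
```

View pics/c3.png

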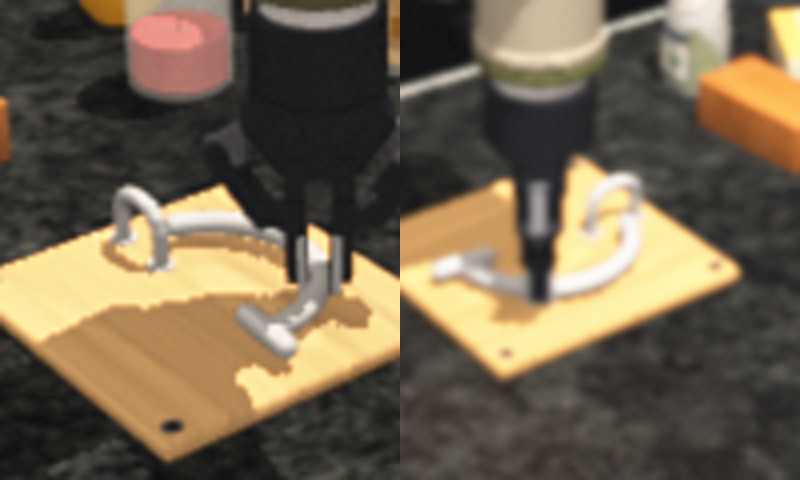

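The tip (scene half at about (165,222), side half at about (635,215)) points into the eye's opening, just before it. I start threading.

Call:
{"name": "servo_tool", "arguments": {
  "increments": "-0.5 0 0 -0.07 -1;-0.9 0.1 0 -0.14 -1;-1.4 0.1 0 -0.21 -1;-1.8 0.2 0 -0.27 -1;-2.2 0.4 0 -0.34 -1;-2.6 0.5 0 -0.41 -1;-3.1 0.7 0 -0.48 -1;-3.5 1.0 0 -0.55 -1;-3.5 1.0 0 -0.55 -1"
}}

```text
time: 7.35
tcp_pos: [511.5, 57.1, 192.4]
eef_rot: [[-0.999, 0.046, 0.002], [0.046, 0.999, 0.0], [-0.002, 0.0, -1.0]]
force: [0.1, 0.1, -3.2]
gripper_width: 11.9
grasp_force: 87.7
```

```bash
python3 - <<'E'
from h import *
st(); arc([-65,-60,-55,-50,-45,-40,-35,-30,-25,-25],191)
E
```

```text
t7.35 tcp [511.5  57.1 192.4] yang 1.525 q6 -1.51 q [ 0.01  0.12  1.91 -0.    1.11 -1.51] F [ 0.1  0.1 -3.2] w 11.9 g 87.7 173.4
-0.4 0.0 0.1 -0.09
-1.0 0.1 0.1 -0.18
-1.5 0.2 0.1 -0.26
-2.0 0.4 0.1 -0.35
-2.6 0.6 0.1 -0.44
-3.1 0.9 0.1 -0.53
-3.5 1.2 0.1 -0.61
-4.0 1.5 0.1 -0.70
-4.4 1.9 0.1 -0.79
-4.4 1.9 0.1 -0.79
```

Call:
{"name": "servo_tool", "arguments": {
  "increments": "-0.4 0 0.1 -0.09 -1;-1.0 0.1 0.1 -0.18 -1;-1.5 0.2 0.1 -0.26 -1;-2.0 0.4 0.1 -0.35 -1;-2.6 0.6 0.1 -0.44 -1;-3.1 0.9 0.1 -0.53 -1;-3.5 1.2 0.1 -0.61 -1;-4.0 1.5 0.1 -0.7 -1;-4.4 1.9 0.1 -0.79 -1;-4.4 1.9 0.1 -0.79 -1"
}}

```text
time: 8.35
tcp_pos: [555.7, 74.4, 190.9]
eef_rot: [[-0.736, -0.676, 0.001], [-0.676, 0.736, 0.0], [-0.001, -0.001, -1.0]]
force: [-0.0, 0.5, -2.2]
gripper_width: 11.7
grasp_force: 87.7
```

```bash
python3 - <<'E'
from h import *
st(); arc([-20,-15,-12,-12,-12,-12],[191,191,191,189,187,186])
E
```

```text
t8.35 tcp [555.7  74.4 190.9] yang 2.314 q6 -2.27 q [ 0.04  0.23  1.78  0.    1.12 -2.27] F [-0.   0.5 -2.2] w 11.7 g 87.7 173.4
-0.6 -0.0 -0.0 -0.09
-1.2 0.0 -0.0 -0.17
-1.5 0.1 -0.0 -0.23
-1.5 0.1 0.2 -0.23
-1.5 0.1 0.4 -0.23
-1.5 0.1 0.5 -0.23
```

Call:
{"name": "servo_tool", "arguments": {
  "increments": "-0.6 0 0 -0.09 -1;-1.2 0 0 -0.17 -1;-1.5 0.1 0.1 -0.23 -1;-1.5 0.1 0.3 -0.23 -1;-1.5 0.1 0.5 -0.23 -1;-1.5 0.1 0.5 -0.23 -1"
}}

```text
time: 8.95
tcp_pos: [565.6, 84.8, 186.1]
eef_rot: [[-0.566, -0.824, 0.0], [-0.824, 0.566, 0.0], [-0.0, -0.0, -1.0]]
force: [-3.8, 0.3, 4.9]
gripper_width: 11.3
grasp_force: 89.4
```

Call:
{"name": "servo_tool", "arguments": {
  "increments": "0 0 0 0 -0.7;0 0 0 0 -0.4;0 0 0 0 -0.2;0 0 -0.5 0 -0.2;0 0 -3 0 -0.2;0 0 -6 0 -0.2;0 0 -10 0 -0.2;0 0 -14 0 -0.2;0 0 -14 0 -0.2"
}}

```text
time: 9.85
tcp_pos: [567.9, 85.1, 333.1]
eef_rot: [[-0.563, -0.826, 0.012], [-0.826, 0.563, 0.001], [-0.007, -0.009, -1.0]]
force: [0.6, -0.7, 1.6]
gripper_width: 34.2
grasp_force: 0.0
```

```bash
python3 - <<'E'
from h import *
st()
c=ctrl.get_calibration("wrist"); w=ctrl.read_camera("wrist")[:,:,::-1].copy(); cv2.imwrite("pics/w4.png",w); np.savez("w4",**c)
n="side"; i=ctrl.read_camera(n)[:,:,::-1]; u=w2pix(n,[[550,120,20]])[0].astype(int)
j=cv2.resize(i[u[1]-45:u[1]+45,u[0]-50:u[0]+50],None,fx=3,fy=3,interpolation=cv2.INTER_CUBIC)
o=np.zeros((480,800,3),np.uint8); o[:,:480]=cv2.resize(w[:,:],(640,480))[:,80:560]; o[:270,500:800]=j; cv2.imwrite("pics/c4.png",o)
E
```

```text
t9.85 tcp [567.9  85.1 333.1] yang 2.544 q6 -2.48 q [ 0.06  0.1   1.65  0.    1.38 -2.48] F [ 0.6 -0.7  1.6] w 34.2 g 0.0 173.4
```

View pics/c4.png

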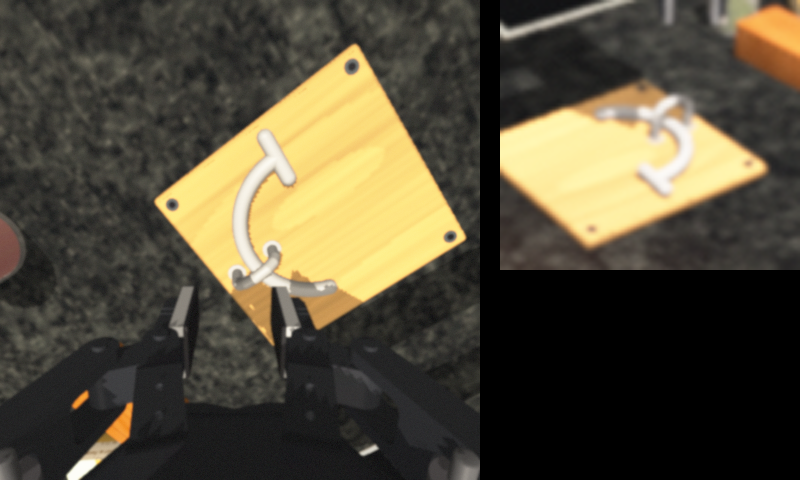

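The wrist picture (crop shifted by 80 px) shows the hook flat and through the eye. Its tail is at (277,158), its tip at (328,287) past the eye, and the eye at (255,266).

```bash
python3 - <<'E'
from h import *
c=dict(np.load("w4.npz"))
p=pix2w("wrist",[[357,158],[408,287],[321,220]],19,c)[:,:2]; print(p.round(1))
B=np.array([[np.cos(.047),np.sin(.047)],[-np.sin(.047),np.cos(.047)]]); print("eye frame",((p-[512.7,121.8])@B.T-[65,0]).round(1))
q=pix2w("wrist",[[352+80,66],[172+80,204],[450+80,236]],12,c)[:,:2]; print("screw ctr",(q[1]+q[2])/2)
d=p[1]-p[0]; f=np.arctan2(d[1],d[0])-np.pi/2; m=p.mean(0) if 0 else (p[0]+p[1])/2
C=m-8.5*np.array([np.cos(f),np.sin(f)]); print("phi rel deg",np.degrees(f-.047),"len",np.hypot(*d),"C",C,"dist third",np.hypot(*(p[2]-C)))
E
```

```text
[[509.5  56.6]
 [532.5 183.5]
 [563.9  83.9]]
eye frame [[-71.3 -64.9]
 [-42.3  60.7]
 [-15.6 -40.2]]
screw ctr [511.4011578  121.87471655]
phi rel deg -12.975505025208335 len 128.89392624745253 C [512.61809326 121.57319199] dist third 63.598184463045044
```

```bash
sed -i 's/^CX,CY,PSI=.*/CX,CY,PSI=512.6,121.6,.046/' h.py; python3 - <<'E'
from h import *
arc([-13]*4,[300,240,200,187],al=55,off=0)
E
```

```text
-6.4 5.3 2.7 1.76
-6.4 5.3 8.7 1.76
-6.4 5.3 12.7 1.76
-6.4 5.3 14.0 1.76
```

Call:
{"name": "servo_tool", "arguments": {
  "increments": "-3 2.5 2 0.15 -0.2;-6.4 5.3 2.7 0.3 -0.2;-6.4 5.3 2.7 0.45 -0.2;-6.4 5.3 2.7 0.6 -0.2;-6.4 5.3 2.7 0.75 -0.2;-6.4 5.3 2.7 0.9 -0.2;-6.4 5.3 2.7 1.05 -0.2;-6.4 5.3 2.7 1.2 -0.2;-6.4 5.3 2.7 1.35 -0.2;-6.4 5.3 2.7 1.5 -0.2"
}}

```text
time: 10.95
tcp_pos: [557.0, 167.5, 296.0]
eef_rot: [[-0.863, 0.505, -0.003], [0.505, 0.863, -0.001], [0.003, -0.002, -1.0]]
force: [0.3, 1.1, 0.7]
gripper_width: 34.0
grasp_force: 0.0
```

Call:
{"name": "servo_tool", "arguments": {
  "increments": "0 0 0 0.15 -0.2;0 0 0 0.26 -0.2;0 0 0 0.26 -0.2;0 0 0 0.26 -0.2"
}}

```text
time: 11.35
tcp_pos: [557.3, 167.5, 296.8]
eef_rot: [[-0.711, 0.703, -0.002], [0.703, 0.711, -0.0], [0.001, -0.002, -1.0]]
force: [-0.3, 0.4, 0.0]
gripper_width: 33.8
grasp_force: 0.0
```

```bash
python3 - <<'E'
from h import *
st(); arc([-13]*3,[240,200,186.5],al=55,off=0)
E
```

```text
t11.35 tcp [557.3 167.5 296.8] yang 0.791 q6 -0.59 q [ 0.2   0.16  1.66  0.    1.33 -0.59] F [-0.3  0.4  0. ] w 33.8 g 0.0 173.4
-0.1 0.1 5.7 0.01
-0.1 0.1 9.7 0.01
-0.1 0.1 11.0 0.01
```

Call:
{"name": "servo_tool", "arguments": {
  "increments": "-0.1 0.1 4 0.01 -0.2;-0.1 0.1 8 0.01 -0.2;-0.1 0.1 10 0.01 -0.2;-0.1 0.1 11 0.01 -0.2;-0.1 0.1 11.1 0.01 -0.2;-0.1 0.1 11.1 0.01 -0.7;-0.1 0.1 11.1 0.01 -1;-0.1 0.1 11.1 0.01 -1;-0.1 0.1 11.1 0.01 -1;-0.1 0.1 11.1 0.01 -1",
  "grip_force": 60
}}

```text
time: 12.35
tcp_pos: [559.7, 167.8, 188.2]
eef_rot: [[-0.702, 0.712, 0.002], [0.712, 0.702, 0.0], [-0.001, 0.001, -1.0]]
force: [-0.8, 0.5, 4.8]
gripper_width: 12.5
grasp_force: 58.1
```

```bash
python3 - <<'E'
from h import *
st(); arc(list(range(-9,28,4)),187.5,al=55,off=0)
E
```

```text
t12.35 tcp [559.7 167.8 188.2] yang 0.778 q6 -0.57 q [ 0.2   0.3   1.72  0.    1.13 -0.57] F [-0.8  0.5  4.8] w 12.5 g 58.1 173.4
0.5 -0.1 0.1 -0.07
0.9 -0.2 0.1 -0.14
1.4 -0.2 0.1 -0.21
1.8 -0.4 0.1 -0.28
2.2 -0.5 0.1 -0.35
2.7 -0.7 0.1 -0.42
3.1 -0.9 0.1 -0.49
3.5 -1.1 0.1 -0.56
3.8 -1.3 0.1 -0.63
4.2 -1.6 0.1 -0.70
```

Call:
{"name": "servo_tool", "arguments": {
  "increments": "0.5 -0.1 0 -0.07 -1;0.9 -0.2 0 -0.14 -1;1.4 -0.2 0 -0.21 -1;1.8 -0.4 0 -0.28 -1;2.2 -0.5 0 -0.35 -1;2.7 -0.7 0 -0.42 -1;3.1 -0.9 0 -0.49 -1;3.5 -1.1 0 -0.56 -1;3.8 -1.3 0 -0.63 -1;4.2 -1.6 0 -0.7 -1"
}}

```text
time: 13.35
tcp_pos: [519.1, 186.2, 188.2]
eef_rot: [[-0.996, 0.09, 0.002], [0.09, 0.996, -0.0], [-0.002, 0.0, -1.0]]
force: [1.6, -1.6, 4.0]
gripper_width: 12.6
grasp_force: 58.0
```

```bash
python3 - <<'E'
from h import *
st(); arc(list(range(31,68,4)),187.5,al=55,off=0)
E
```

```text
t13.35 tcp [519.1 186.2 188.2] yang 1.481 q6 -1.23 q [ 0.25  0.22  1.81 -0.    1.11 -1.23] F [ 1.6 -1.6  4. ] w 12.6 g 58.0 173.4
0.5 -0.0 0.1 -0.07
0.9 -0.0 0.1 -0.14
1.4 -0.1 0.1 -0.21
1.8 -0.2 0.1 -0.28
2.3 -0.4 0.1 -0.35
2.7 -0.5 0.1 -0.42
3.1 -0.7 0.1 -0.48
3.5 -1.0 0.1 -0.55
3.9 -1.2 0.1 -0.62
4.2 -1.5 0.1 -0.69
```

Call:
{"name": "servo_tool", "arguments": {
  "increments": "0.5 0 0 -0.07 -1;0.9 0 0 -0.14 -1;1.4 -0.1 0 -0.21 -1;1.8 -0.2 0 -0.28 -1;2.3 -0.4 0 -0.35 -1;2.7 -0.5 0 -0.42 -1;3.1 -0.7 0 -0.48 -1;3.5 -1.0 0 -0.55 -1;3.9 -1.2 0 -0.62 -1;3.9 -1.2 0 -0.62 -1"
}}

```text
time: 14.35
tcp_pos: [478.8, 177.8, 188.2]
eef_rot: [[-0.863, -0.505, 0.002], [-0.505, 0.863, -0.0], [-0.002, -0.001, -1.0]]
force: [-0.4, -2.5, 5.9]
gripper_width: 12.4
grasp_force: 58.1
```

```bash
python3 - <<'E'
from h import *
st(); arc([65,67,69,70,71],187,al=55,off=0)
E
```

```text
t14.35 tcp [478.8 177.8 188.2] yang 2.100 q6 -1.84 q [ 0.26  0.11  1.93 -0.    1.1  -1.84] F [-0.4 -2.5  5.9] w 12.4 g 58.1 173.4
0.2 -0.1 0.1 -0.04
0.4 -0.1 0.1 -0.07
0.6 -0.1 0.1 -0.11
0.7 -0.1 0.1 -0.13
0.9 -0.1 0.1 -0.14
```

Call:
{"name": "servo_tool", "arguments": {
  "increments": "0.2 -0.1 0 -0.04 -1;0.4 -0.1 0 -0.07 -1;0.6 -0.1 0.1 -0.1 -1;0.7 -0.1 0.1 -0.13 -1;0.7 -0.1 0.1 -0.13 -1"
}}

```text
time: 14.85
tcp_pos: [474.6, 173.5, 188.1]
eef_rot: [[-0.792, -0.611, 0.005], [-0.611, 0.792, 0.001], [-0.004, -0.003, -1.0]]
force: [4.7, -1.4, 7.1]
gripper_width: 12.4
grasp_force: 59.8
```

Call:
{"name": "servo_tool", "arguments": {
  "increments": "0 0 0 0 -0.7;0 0 0 0 -0.4;0 0 0 0 -0.2;0 0 -0.5 0 -0.2;0 0 -3 0 -0.2;0 0 -6 0 -0.2;0 0 -10 0 -0.2;0 0 -14 0 -0.2;0 0 -14 0 -0.2;0 0 -14 0 -0.2"
}}

```text
time: 15.85
tcp_pos: [473.2, 173.8, 327.6]
eef_rot: [[-0.791, -0.611, 0.003], [-0.611, 0.791, 0.001], [-0.003, -0.001, -1.0]]
force: [-0.2, -0.4, -0.5]
gripper_width: 34.0
grasp_force: 0.0
```

```bash
python3 - <<'E'
from h import *
st()
c=ctrl.get_calibration("wrist"); w=ctrl.read_camera("wrist")[:,:,::-1].copy(); cv2.imwrite("pics/w5.png",w); np.savez("w5",**c)
n="side"; i=ctrl.read_camera(n)[:,:,::-1]; u=w2pix(n,[[550,120,20]])[0].astype(int)
j=cv2.resize(i[u[1]-45:u[1]+45,u[0]-50:u[0]+50],None,fx=3,fy=3,interpolation=cv2.INTER_CUBIC)
o=np.zeros((480,800,3),np.uint8); o[:,:480]=w[:,80:560]; o[:270,500:800]=j
i=ctrl.read_camera("scene")[:,:,::-1];n="scene"; u=w2pix(n,[[550,120,20]])[0].astype(int); o[280:480,500:800]=cv2.resize(i[u[1]-33:u[1]+33,u[0]-50:u[0]+50],(300,200),interpolation=cv2.INTER_CUBIC)
cv2.imwrite("pics/c5.png",o)
E
```

```text
t15.85 tcp [473.2 173.8 327.6] yang 2.228 q6 -1.98 q [ 0.25 -0.08  1.85  0.    1.37 -1.98] F [-0.2 -0.4 -0.5] w 34.0 g 0.0 173.4
```

View pics/c5.png

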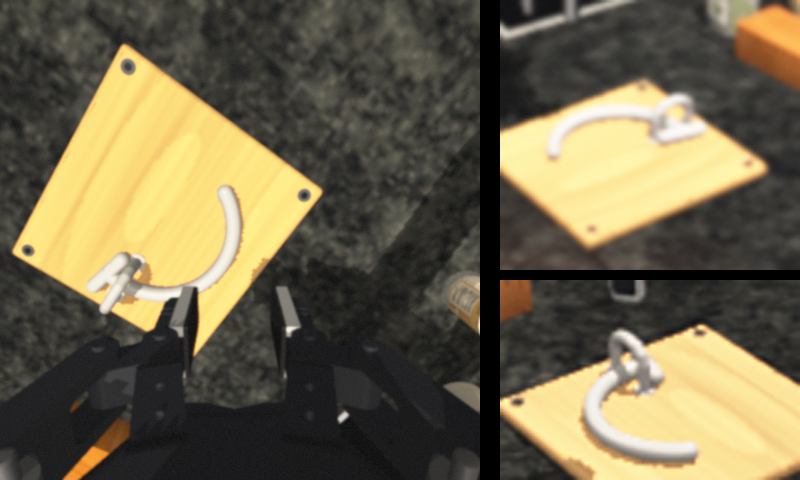

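The wrist picture shows the cross-bar at (93,287)-(125,258), against the eye, and the tip at (225,193). The hook lies flat and the gripper is clear.

```bash
python3 - <<'E'
from h import *
c=dict(np.load("w5.npz"))
p=pix2w("wrist",[[189,272],[305,193],[315,238]],19,c)[:,:2]
B=np.array([[np.cos(.047),np.sin(.047)],[-np.sin(.047),np.cos(.047)]]); print("eye frame",((p-[512.6,121.7])@B.T-[65,0]).round(1), np.hypot(*(p[1]-p[0])))
print("tcp-based phi", np.degrees(2.228-.046)-55)
E
```

```text
eye frame [[  -1.2  -15.4]
 [-121.1   30.2]
 [ -93.4   59.9]] 128.30941214450624
tcp-based phi 70.01939089754565
```

```bash
python3 - <<'E'
from plant import ctrl
print(ctrl.finish_job())
E
```

```text
the job is handed in; nothing more can be done
None
```

The hook is threaded through the eye and lies flat and released, its cross-bar at the eye (tail point about 15 mm before the eye's middle by camera, limit 24 mm); the jars and mug were not touched, and the job was handed in at about 16 s with no verdict returned.

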